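Put the spice jar back in the leaning rack, label to the front

ROBOT

A 6-joint arm with a two-finger parallel gripper is mounted at the origin on a cart in front of the work surface, level with it; the furniture and walls round the work are solid. World frame = base frame: x ahead of the robot, y to its left, z up, the work surface at z = 0. Lengths are in m, angles in rad, forces in N, time in s.
With the tool pointing down it reaches from about 0.35 to 0.975 m from the base axis. Payload 4.9 kg.
Tool frame: the origin (TCP) lies at the very end of the fingers, on their centre line; the grasp point (between the pads) lies 19 mm behind it; z points along the fingers, y is the line along which they close (so a half turn about z gives the same grasp; the last joint's range is limited). The gripper opens to 85 mm and grips with 20 to 120 N. Pads are 22 mm wide; open, the fingers measure 114 mm over their backs; the gripper's body (76 mm by 85 mm) begins 54 mm behind the grasp point. The pads swing forward as they close: fully open they stand 13 mm farther back than shut.
Start: joints at [-1.429, 0.053, 1.613, -0, 1.476, -0.119], TCP at [0.161, -0.604, 0.231] pointing down, gripper open.
Joint ranges: [-3.01, 3.01], [-1.01, 2.22], [0.06, 2.58], [-1.02, 4.17], [0.09, 2.62], [-3.14, 3.14]. Speed limits (rad/s): [2.57, 2.57, 3.14, 3.14, 3.14, 3.14].

INTERFACE

Orientations are given as a unit quaternion [w, x, y, z].
In Python, from plant import manip gives the robot as it stands.
- The arm moves only by the tool send_rows, never from a script. Its argument "increments" is a list of rows, each an object of numbers: "claw": the closure, from -1 (fully open) to 1 (shut); "dx", "dy", "dz": the shift along the tool's x, y, z in units of 0.5 m (1.0 is 0.5 m); "yaw": the turn about the tool's z in units of 1.5 rad (1.0 is 1.5 rad). A call has 1 to 20 rows; each row is the pose to reach, as a shift and turn from the pose commanded when the call began, along the tool's axes at that moment; what a row does not reach only later rows make up. A row lasts 1/8 s, in which the tool goes at most 62.5 mm and 10.7 degrees, less where a joint would pass 70% of its speed; a pose out of reach is approached as far as the arm can. A call with a number of a shift or a turn outside -1 to 1 is refused whole. A call with a gripper value outside its range is refused whole. The fingers move at their own pace and stop on an object; the grip force is fixed at half the most. Time passes only in rows, so rows that repeat a pose let the fingers close. It gives the time, the measured TCP pose, the force, the opening and the grip force at its end, in the units of the state.
- manip.state(): the state, without advancing time (a new reading comes with each control period).
- manip.grab_frame(name): name is "scene" or "top"; returns the picture (384x512x3 uint8, red, green, blue); there is no depth.
- manip.camera_params(name): a dict with "camera_matrix" (3x3 intrinsics, pixels), "extrinsics" (4x4, takes a point from world to camera coordinates). Camera axes: x right, y down, z forward; pixel columns grow to the right and rows downward; lengths in m; the calibration is good to about 2 mm. A picture is of the moment at which its call begins. camera_params takes no time and is no camera call.
- manip.job_done(): hands the job in; it is judged then, once.
The state is a dict: "time": time; "joint_pos": joint angles; "joint_vel": joint speeds; "joint_efforts": joint torques, N m; "tool_pos": TCP position; "tool_rot": TCP orientation; "contact_force": force on the tool from outside, world axes, zero at the start; "ft_torque": the same for the moment, N m; "gripper_width": opening from 0.0 (shut) to 1.0 (fully open); "grasp_force": force on a finger pad.
Only numpy, scipy, OpenCV 4.12 (cv2) and the standard library are available. Lean on these libraries where they do the work, as an engineer would, in place of code of your own. Each camera call takes 0.05 s, during which the arm holds its last target. There are 200 camera calls.

TASK

Put the spice jar that stands loose on the worktop back into the empty bay of the wooden rack, leaning back like its two neighbours and with its label squarely to the front. Lay it back in the hand: keep hold of it until its foot is on the sloping shelf and it rests against the back slats, then let go. Leave the other jars and the pepper mill where they are.

Things in the scene. Friction and masses are not known exactly. Their poses are not given: they have to be found in the camera images.
- spice_jar: The loose glass spice jar to be racked: a round jar, 106 mm tall, glass body 42 mm in diameter, screw cap (top 21 mm) 45 mm in diameter, about 0.16 kg. It starts upright on the worktop, away from the rack. Origin at the centre of its foot; z along its axis to the cap; the paper label is on its -x side (the label faces along -x of the jar).
- label_centre (a point): Centre of the loose jar's paper label: on the glass, 50 mm above the foot and 21 mm from the axis towards the jar's -x. Axes as the jar's.
- rack: Fixed wooden rack, 231 mm long (y), 128 deep (x), 118 high; front faces its -x; origin centre of underside. Three bays, centres y = -75, 0, +75: a sloping shelf board and, square to it, two slats leaning back 40 degrees from vertical, so a racked jar's cap points up and to the rear (+x), its foot 4 mm before the origin, 50 above the worktop. Slats and end panels reach 58 mm up along a jar.
- empty_bay: The frame a racked jar has in the one empty bay: origin at the centre of its foot on the shelf board, z up along the leaning jar, x square into the back slats (faces at x = +21 mm), label along -x, y along the rack. Bay 56 mm wide between low dividers (14 mm proud of the slats, 46 mm long); front rod 8 mm thick, 13 mm above the shelf, 46 mm before the slats.
- jar_left: A like jar, already in another bay of the rack, leaning back, label to the front (either of the two other bays). Loose. Origin and axes as the spice jar's.
- jar_right: The other like jar already in the rack. Loose. Origin and axes as the spice jar's.
- pepper_mill: Dark wooden pepper mill, 58 mm in diameter, 170 mm tall, standing to the left of the loose jar; a bystander. Origin at the centre of its foot.
Things that resemble listed ones, but are neither listed nor needed, are in the scene too. Leave any blue look-alike of the spice_jar alone.

How it is judged:
By the outcome, as a careful person would: the job done as asked, in the order asked, and still so for the second after the job is handed in, with the robot touching nothing.
It also fails if it takes over 45 s, if anything falls off the work surface, if the arm or the gripper's body presses on something with over 40 N, if the wrist force passes 120 N, or if a joint passes its speed limit or range.

## Working session

There is one attempt and no reset: what is moved stays moved. The work goes in short steps, Python scripts to look and compute and a tool call to move; the robot and the scene stay as the last step left them, time stands still between calls to the robot, and variables do not carry over. Pictures are saved under pics/ and viewed, at most 13 in all, crops included, and the job is handed in when it is done.

Besides the shell and the picture viewer there is one more tool, called after "Emit:" as name(argument=value, ...) on one line, values as JSON. send_rows: Moves the arm, as the interface text tells. Shifts and turns lie within -1 to 1; 1 stands for 0.5 m of shift or 1.5 rad of turn. Its arguments: {"type":"object","properties":{"increments":{"type":"array","items":{"type":"object","properties":{"claw":{"type":"number"},"dx":{"type":"number"},"dy":{"type":"number"},"dz":{"type":"number"},"yaw":{"type":"number"}}}}},"required":["increments"]}

```bash
mkdir -p pics; python3 - <<'E'
from plant import manip
import cv2,numpy as np
for n in("scene","top"):
    im=manip.grab_frame(n); cv2.imwrite(f"pics/{n}0.png",im[:,:,::-1])
    p=manip.camera_params(n); print(n,np.round(p["camera_matrix"],1).tolist(),np.round(p["extrinsics"],4).tolist())
a=cv2.imread("pics/scene0.png");b=cv2.imread("pics/top0.png")
s=manip.state();print(s)
E
```

```text
scene [[402.3, 0.0, 256.3], [0.0, 402.3, 192.6], [0.0, 0.0, 1.0]] [[-0.4715, -0.8818, -0.0033, 0.2337], [-0.6691, 0.3602, -0.65, 0.2785], [0.5744, -0.3043, -0.7599, 0.8811], [0.0, 0.0, 0.0, 1.0]]
top [[477.6, 0.0, 256.8], [0.0, 477.6, 193.2], [0.0, 0.0, 1.0]] [[0.0204, -0.9998, -0.002, 0.0232], [-0.989, -0.0199, -0.1468, 0.4171], [0.1468, 0.005, -0.9892, 1.1953], [0.0, 0.0, 0.0, 1.0]]
{'time': 0.1, 'joint_pos': array([-1.42900688e+00,  5.33010613e-02,  1.61417629e+00, -1.61616408e-05,
        1.47603562e+00, -1.18955738e-01]), 'joint_vel': array([ 0.00052409, -0.00385187, -0.00375274, -0.00037361, -0.00041711,
        0.000615  ]), 'joint_efforts': array([ 7.32420413e-04, -3.94904208e+01, -3.71364284e+01, -2.98830605e-05,
        3.95146708e-03, -6.06618968e-06]), 'tool_pos': array([ 0.16106526, -0.60328716,  0.23016794]), 'tool_rot': array([-9.60002920e-04,  9.91512967e-01,  1.30004288e-01, -1.90050428e-05]), 'contact_force': array([-0.02970787, -0.48231441,  0.35867582]), 'ft_torque': array([ 0.09493146, -0.01850651, -0.0460222 ]), 'grasp_force': 0.0, 'gripper_width': 0.9989214527592141}
```

View pics/scene0.png

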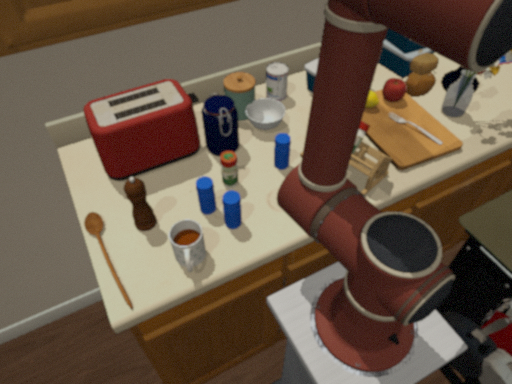

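View pics/top0.png

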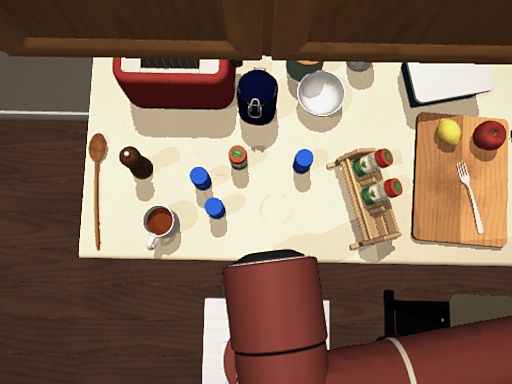

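The loose jar is at about (230,168) in the scene view and (238,157) in the top view. The empty bay is the end of the rack nearest the robot, around (372,222) in the top view, and the caps point image-right. Next I'll enlarge both.

```bash
python3 - <<'E'
import cv2,numpy as np
a=cv2.imread("pics/scene0.png");b=cv2.imread("pics/top0.png")
f=lambda im,x,y,w,h,k:cv2.resize(im[y:y+h,x:x+w],None,fx=k,fy=k,interpolation=cv2.INTER_CUBIC)
cv2.imwrite("pics/c1.png",np.hstack([f(a,205,140,50,60,8),f(b,213,132,50,60,8)]))
cv2.imwrite("pics/c2.png",f(b,320,135,100,120,5))
E
```

```text
(no output)
```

View pics/c1.png

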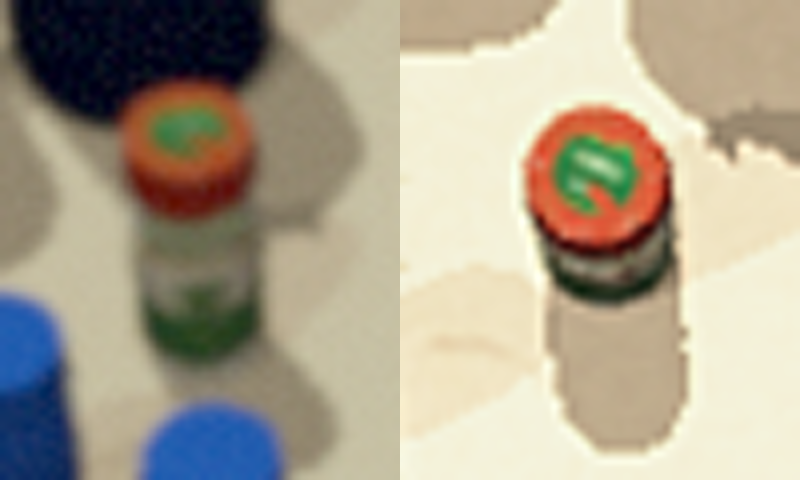

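View pics/c2.png

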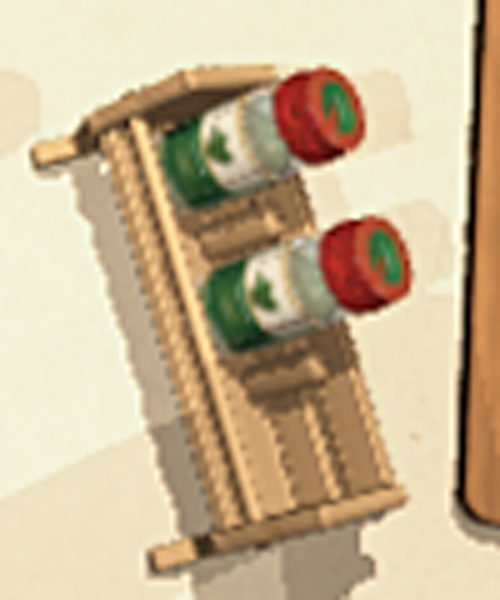

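The crops show the jar's cap top at scene (228.2,154.5) and top (237.3,153.9). Its leaf label faces the scene camera, almost on the axis. The rack's empty bay is the lower one in the top view. I'll average frames for the label and compute positions.

```bash
cat > h.py <<'E'
from plant import manip
import cv2,numpy as np
def cam(n):
    p=manip.camera_params(n);return np.array(p["camera_matrix"]),np.array(p["extrinsics"])
def back(n,u,v,z):
    K,E=cam(n);R,t=E[:3,:3],E[:3,3];c=-R.T@t;d=R.T@np.linalg.inv(K)@[u,v,1]
    return c+d*(z-c[2])/d[2]
def proj(n,P):
    K,E=cam(n);q=(np.atleast_2d(P)@E[:3,:3].T+E[:3,3])@K.T;return q[:,:2]/q[:,2:]
def avg(n,k):
    return np.mean([manip.grab_frame(n).astype(float) for _ in range(k)],0)[:,:,::-1].astype(np.uint8)
E
python3 - <<'E'
from h import *
r=lambda a:np.round(a,4)
print("jar",r(back("scene",228.2,154.5,.106)),r(back("top",237.3,153.9,.106)))
f=lambda u,v:(320+(u+.5)/5-.5,135+(v+.5)/5-.5)
c1=back("top",*f(340,110),.131);c2=back("top",*f(388,260),.131)
d=c1-c2;print("caps",r(c1),r(c2),np.linalg.norm(d),"rack y azim",np.degrees(np.arctan2(d[1],d[0])))
for z in(.0,.03,.06):
  a=back("top",*f(150,560),z);b=back("top",*f(33,155),z);d=b-a
  print(z,r(a),r(b),np.linalg.norm(d),np.degrees(np.arctan2(d[1],d[0])))
# end panels rear tips top (h .118)
a=back("top",*f(400,495),.118);b=back("top",*f(272,70),.118);d=b-a
print(r(a),r(b),np.linalg.norm(d),np.degrees(np.arctan2(d[1],d[0])))
s=avg("scene",8);
cv2.imwrite("pics/lab.png",cv2.resize(s[140:200,205:255],None,fx=10,fy=10,interpolation=cv2.INTER_CUBIC))
E
```

```text
jar [0.5066 0.0782 0.106 ] [0.5012 0.0808 0.106 ]
caps [ 0.496  -0.2784  0.131 ] [ 0.424  -0.2996  0.131 ] 0.07500459680676176 rack y azim 16.413048692951815
0.0 [ 0.2862 -0.2112  0.    ] [ 0.4988 -0.1508  0.    ] 0.22103154986447326 15.842767622936023
0.03 [ 0.285  -0.2055  0.03  ] [ 0.4925 -0.1466  0.03  ] 0.21569948021896268 15.84276762293601
0.06 [ 0.2838 -0.1997  0.06  ] [ 0.4862 -0.1423  0.06  ] 0.21036741057345204 15.842767622936014
[ 0.3143 -0.3065  0.118 ] [ 0.5181 -0.2495  0.118 ] 0.21164385641997518 15.613127960877168
```

View pics/lab.png

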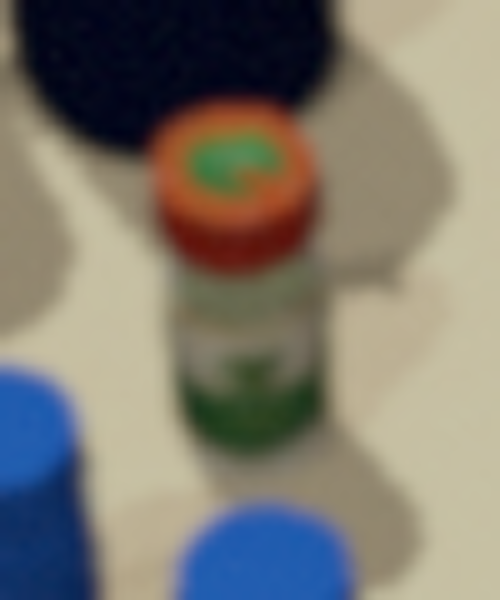

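The averaged crop puts the leaf at u≈252, on the glass axis (edges 180 to 325). So the label points at the scene camera, azimuth about 157.6°, with the jar at about (0.503, 0.080). Rack y lies at about 15.9° azimuth, and the 75 mm cap pitch and 128 mm depth both check out. The empty bay foot is at about (0.333, -0.255, 0.05). I'll grip the cap, because the end panels bar the fingers lower down. I'll start moving now.

Emit:
send_rows(increments=[{"dx":0.84,"dy":-0.95,"dz":0,"yaw":0.434,"claw":-1},{"dx":0.84,"dy":-0.95,"dz":0,"yaw":0.434,"claw":-1},{"dx":0.84,"dy":-0.95,"dz":0,"yaw":0.434,"claw":-1},{"dx":0.84,"dy":-0.95,"dz":0,"yaw":0.434,"claw":-1},{"dx":0.84,"dy":-0.95,"dz":0,"yaw":0.434,"claw":-1},{"dx":0.84,"dy":-0.95,"dz":0,"yaw":0.434,"claw":-1},{"dx":0.84,"dy":-0.95,"dz":0,"yaw":0.434,"claw":-1},{"dx":0.84,"dy":-0.95,"dz":0,"yaw":0.434,"claw":-1},{"dx":0.84,"dy":-0.95,"dz":0,"yaw":0.434,"claw":-1},{"dx":0.84,"dy":-0.95,"dz":0,"yaw":0.434,"claw":-1},{"dx":0.84,"dy":-0.95,"dz":0,"yaw":0.434,"claw":-1}])

```text
time: 1.88
tool_pos: [0.4452, -0.0334, 0.2315]
tool_rot: [-0.0, 0.982, -0.191, 0.0]
contact_force: [-0.2, -0.7, 0.0]
gripper_width: 1.002
grasp_force: 0.0
```

```bash
cat >> h.py <<'E'
from scipy.spatial.transform import Rotation as Ro
def go(x,y,z,yaz=None):
    s=manip.state();R=Ro.from_quat(s["tool_rot"],scalar_first=True).as_matrix()
    d=R.T@(np.array([x,y,z])-s["tool_pos"]);az=np.degrees(np.arctan2(R[1,1],R[0,1]))
    w=0 if yaz is None else -((yaz-az+90)%180-90)
    print("t",round(s["time"],2),"tcp",np.round(s["tool_pos"],4),"yaz",round(az,1),"F",np.round(s["contact_force"],1),"w",round(s["gripper_width"],3),round(s["grasp_force"],1),"j",np.round(s["joint_pos"],2))
    print("d units",np.round(d/.5,4),"yaw",round(np.radians(w)/1.5,3))
E
python3 -c "
from h import *
go(.503,.080,.19,67.6)
a=manip.grab_frame('scene')[:,:,::-1];b=manip.grab_frame('top')[:,:,::-1]
cv2.imwrite('pics/m1.png',np.vstack([a[100:380,150:450],b[100:280,150:450]]))
cv2.imwrite('pics/s1.png',a);cv2.imwrite('pics/t1.png',b)"
```

```text
t 1.88 tcp [ 0.4452 -0.0334  0.2315] yaz -112.0 F [-0.2 -0.7  0. ] w 1.002 0.0 j [-0.24 -0.4   2.01  0.    1.53  1.71]
d units [ 0.0221 -0.2535  0.0832] yaw 0.005
```

Emit:
send_rows(increments=[{"dx":0.022,"dy":-0.254,"dz":0.083,"yaw":0.005,"claw":-1},{"dx":0.022,"dy":-0.254,"dz":0.083,"yaw":0.005,"claw":-1},{"dx":0.022,"dy":-0.254,"dz":0.083,"yaw":0.005,"claw":-1},{"dx":0.022,"dy":-0.254,"dz":0.083,"yaw":0.005,"claw":-1},{"dx":0.022,"dy":-0.254,"dz":0.15,"yaw":0.005,"claw":-1}])

```text
time: 2.6
tool_pos: [0.5056, 0.0746, 0.1601]
tool_rot: [-0.0, 0.98, -0.199, 0.004]
contact_force: [-1.0, -0.4, -0.1]
gripper_width: 1.001
grasp_force: 0.0
```

```bash
python3 -c "
from h import *
go(.503,.080,.073,67.6)
a=manip.grab_frame('scene')[:,:,::-1];b=manip.grab_frame('top')[:,:,::-1]
f=lambda im,x,y:cv2.resize(im[y:y+130,x:x+130],None,fx=3,fy=3,interpolation=cv2.INTER_CUBIC)
cv2.imwrite('pics/m2.png',np.hstack([f(a,170,80),f(b,180,90)]))"
```

```text
t 2.6 tcp [0.5056 0.0746 0.1601] yaz -112.9 F [-1.  -0.4 -0.1] w 1.001 0.0 j [ 0.   -0.17  1.95 -0.    1.36  1.97]
d units [-0.0104 -0.0074  0.1742] yaw -0.006
```

View pics/m2.png

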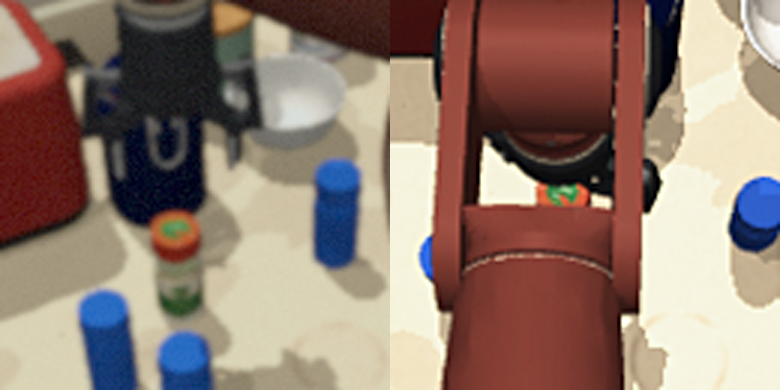

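The finger tips, at (120,175) and (235,165), are centred on the cap at (177,235), and the way down looks free.

Emit:
send_rows(increments=[{"dx":-0.008,"dy":-0.007,"dz":0.09,"yaw":-0.006,"claw":-1},{"dx":-0.008,"dy":-0.007,"dz":0.174,"yaw":-0.006,"claw":-1},{"dx":-0.008,"dy":-0.007,"dz":0.174,"yaw":-0.006,"claw":-1},{"dx":-0.008,"dy":-0.007,"dz":0.174,"yaw":-0.006,"claw":-1}])

```text
time: 3.2
tool_pos: [0.5022, 0.0807, 0.0719]
tool_rot: [-0.0, 0.981, -0.194, 0.002]
contact_force: [0.4, 0.4, 0.7]
gripper_width: 1.0
grasp_force: 0.0
```

Emit:
send_rows(increments=[{"claw":0},{"claw":0.5},{"claw":1},{"claw":1},{"claw":1},{"claw":1},{"claw":1},{"claw":1}])

```text
invalid input
```

```bash
python3 -c "
from h import *
go(.503,.080,.20,67.6)"
```

```text
t 3.2 tcp [0.5022 0.0807 0.0719] yaz -112.3 F [0.4 0.4 0.7] w 1.0 0.0 j [ 0.01 -0.07  2.02 -0.    1.19  1.97]
d units [ 0.0028  0.0003 -0.2563] yaw 0.001
```

Emit:
send_rows(increments=[{"dx":0,"dy":0,"dz":0,"yaw":0,"claw":1},{"dx":0,"dy":0,"dz":0,"yaw":0,"claw":1},{"dx":0,"dy":0,"dz":0,"yaw":0,"claw":1},{"dx":0,"dy":0,"dz":0,"yaw":0,"claw":1},{"dx":0,"dy":0,"dz":0,"yaw":0,"claw":1},{"dx":0,"dy":0,"dz":0,"yaw":0,"claw":1},{"dx":0,"dy":0,"dz":0,"yaw":0,"claw":1},{"dx":0,"dy":0,"dz":0,"yaw":0,"claw":1}])

```text
time: 4.2
tool_pos: [0.502, 0.0815, 0.0711]
tool_rot: [-0.0, 0.981, -0.193, 0.001]
contact_force: [-0.3, -0.2, 6.5]
gripper_width: 0.507
grasp_force: 60.9
```

Emit:
send_rows(increments=[{"dx":0,"dy":0,"dz":-0.06,"yaw":0,"claw":1},{"dx":0,"dy":0,"dz":-0.18,"yaw":0,"claw":1},{"dx":0,"dy":0,"dz":-0.3,"yaw":0,"claw":1},{"dx":0,"dy":0,"dz":-0.3,"yaw":0,"claw":1},{"dx":0,"dy":0,"dz":-0.3,"yaw":0,"claw":1}])

```text
time: 4.82
tool_pos: [0.4999, 0.0815, 0.2181]
tool_rot: [0.0, 0.981, -0.193, -0.001]
contact_force: [-0.4, -0.1, -3.4]
gripper_width: 0.504
grasp_force: 61.4
```

```bash
python3 -c "
from h import *
go(.28,-.20,.25,15.9)
a=avg('scene',10)
T=manip.state()['tool_pos'];print(proj('scene',[T+[0,0,-.075],T+[0,0,.031],T+[0,0,-.025]]))
u,v=proj('scene',T+[0,0,-.03])[0].astype(int)
cv2.imwrite('pics/m3.png',cv2.resize(a[v-35:v+35,u-40:u+40],None,fx=8,fy=8,interpolation=cv2.INTER_CUBIC));print(u-40,v-35)"
```

```text
t 4.83 tcp [0.4999 0.0815 0.2181] yaz -112.3 F [-0.4 -0.1 -3.4] w 0.504 61.4 j [ 0.01 -0.23  1.9   0.    1.47  1.97]
d units [-0.1938  0.6876 -0.063 ] yaw 0.603
[[227.26100391 145.70524948]
 [224.66538227 112.68359228]
 [226.08893997 130.7941804 ]]
186 97
```

View pics/m3.png

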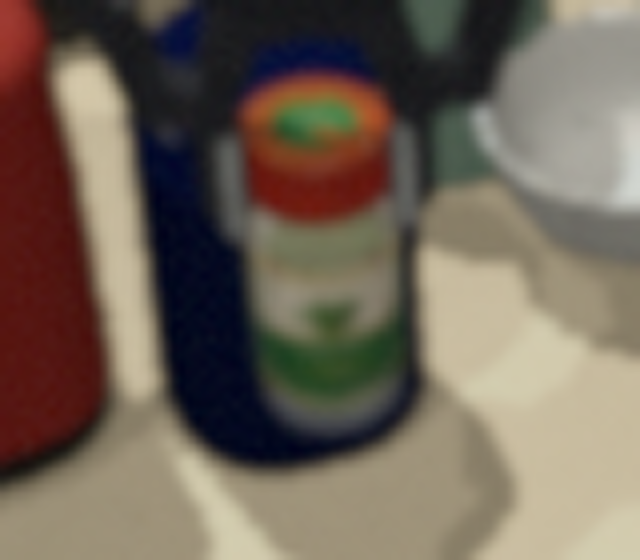

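The leaf at (330,318) is on the glass axis (255 to 405) while held, so the label azimuth is 157.6° and the fingers close square to it. The cap is gripped well. Now I'll carry it to a point above the bay.

```bash
python3 -c "
from h import *
go(.3366,-.267,.20,15.9)"
```

```text
t 5.33 tcp [0.5005 0.0814 0.2189] yaz -112.3 F [ 0.4 -0.  -2.9] w 0.501 61.4 j [ 0.01 -0.23  1.9   0.    1.47  1.97]
d units [-0.0392  0.7691  0.0381] yaw 0.603
```

Emit:
send_rows(increments=[{"dx":-0.039,"dy":0.769,"dz":0.01,"yaw":0.603,"claw":1},{"dx":-0.039,"dy":0.769,"dz":0.01,"yaw":0.603,"claw":1},{"dx":-0.039,"dy":0.769,"dz":0.01,"yaw":0.603,"claw":1},{"dx":-0.039,"dy":0.769,"dz":0.01,"yaw":0.603,"claw":1},{"dx":-0.039,"dy":0.769,"dz":0.01,"yaw":0.603,"claw":1},{"dx":-0.039,"dy":0.769,"dz":0.01,"yaw":0.603,"claw":1},{"dx":-0.039,"dy":0.769,"dz":0.01,"yaw":0.603,"claw":1},{"dx":-0.039,"dy":0.769,"dz":0.01,"yaw":0.603,"claw":1},{"dx":-0.039,"dy":0.769,"dz":0.038,"yaw":0.603,"claw":1},{"dx":-0.039,"dy":0.769,"dz":0.038,"yaw":0.603,"claw":1}])

```text
time: 6.58
tool_pos: [0.3368, -0.265, 0.1982]
tool_rot: [-0.0, 0.799, -0.601, -0.002]
contact_force: [-0.7, -0.4, -2.1]
gripper_width: 0.505
grasp_force: 62.1
```

```bash
python3 -c "
from h import *
go(.3366,-.267,.20,15.9)
a=avg('scene',3);b=avg('top',1)
cv2.imwrite('pics/s4.png',a);cv2.imwrite('pics/t4.png',b)
f=lambda im,x,y:cv2.resize(im[y:y+130,x:x+130],None,fx=3,fy=3,interpolation=cv2.INTER_CUBIC)
cv2.imwrite('pics/m4.png',np.hstack([f(a,310,110),f(b,310,130)]))"
```

```text
t 6.58 tcp [ 0.3368 -0.265   0.1982] yaz -163.9 F [-0.7 -0.4 -2.1] w 0.505 62.1 j [-0.84 -0.43  2.08  0.    1.49  2.02]
d units [ 0.0037  0.0015 -0.0037] yaw 0.002
```

View pics/m4.png

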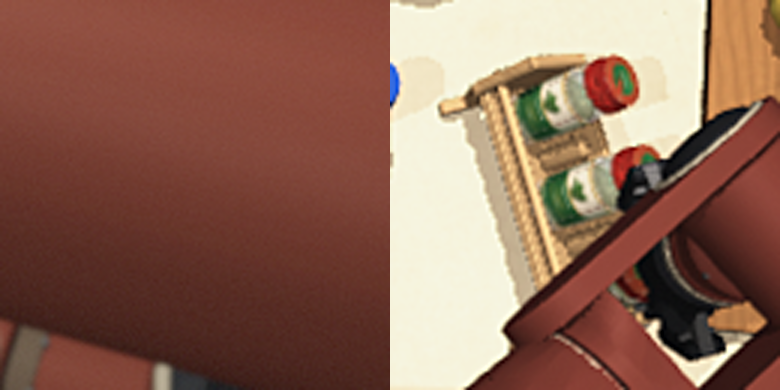

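The top view shows both neighbours untouched and the arm hiding the bay, so I'll find the slats by force. Tool x equals rack back here. I'm going 10 mm back, then down towards the slats.

Emit:
send_rows(increments=[{"dx":0.02,"dy":0,"dz":0,"yaw":0,"claw":1},{"dx":0.02,"dy":0,"dz":0.05,"yaw":0,"claw":1},{"dx":0.02,"dy":0,"dz":0.09,"yaw":0,"claw":1},{"dx":0.02,"dy":0,"dz":0.1,"yaw":0,"claw":1},{"dx":0.02,"dy":0,"dz":0.1,"yaw":0,"claw":1}])

```text
time: 7.4
tool_pos: [0.3397, -0.277, 0.1506]
tool_rot: [0.0, 0.798, -0.603, 0.0]
contact_force: [-0.5, -0.9, -2.0]
gripper_width: 0.508
grasp_force: 62.1
```

Emit:
send_rows(increments=[{"dx":0,"dy":0,"dz":0.008,"yaw":0,"claw":1},{"dx":0,"dy":0,"dz":0.008,"yaw":0,"claw":1}])

```text
time: 7.65
tool_pos: [0.3398, -0.2768, 0.1467]
tool_rot: [0.0, 0.798, -0.602, 0.0]
contact_force: [0.7, -0.4, -1.7]
gripper_width: 0.501
grasp_force: 62.1
```

Emit:
send_rows(increments=[{"dx":0,"dy":0,"dz":0.008,"yaw":0,"claw":1},{"dx":0,"dy":0,"dz":0.008,"yaw":0,"claw":1}])

```text
time: 7.9
tool_pos: [0.3395, -0.2764, 0.142]
tool_rot: [-0.0, 0.798, -0.602, -0.0]
contact_force: [0.3, 0.4, -2.1]
gripper_width: 0.504
grasp_force: 62.1
```

Emit:
send_rows(increments=[{"dx":0,"dy":0,"dz":0.008,"yaw":0,"claw":1},{"dx":0,"dy":0,"dz":0.008,"yaw":0,"claw":1}])

```text
time: 8.15
tool_pos: [0.3399, -0.2767, 0.139]
tool_rot: [-0.0, 0.798, -0.602, 0.0]
contact_force: [-0.1, 0.9, 2.7]
gripper_width: 0.504
grasp_force: 62.8
```

It touched at TCP z≈0.139, within 2 mm of prediction. So the rear of the foot is on the slats, clear of the front rod. Now I'll lay it back in 10° steps, watching force.

Emit:
send_rows(increments=[{"dx":0.009,"dy":0,"dz":0.001,"yaw":0,"claw":1},{"dx":0.018,"dy":0,"dz":0.003,"yaw":0,"claw":1},{"dx":0.027,"dy":0,"dz":0.005,"yaw":0,"claw":1},{"dx":0.027,"dy":0,"dz":0.005,"yaw":0,"claw":1}])

```text
time: 8.65
tool_pos: [0.3447, -0.2906, 0.1399]
tool_rot: [-0.0, 0.798, -0.603, 0.001]
contact_force: [-2.9, 5.9, 16.4]
gripper_width: 0.506
grasp_force: 64.7
```

```bash
python3 -c "
from h import *
go(.3366,-.267,.20,15.9);print(manip.state()['ft_torque'])
b=avg('top',1);cv2.imwrite('pics/t5.png',b);print(np.abs(b.astype(int)-cv2.imread('pics/t4.png')).sum(2)[130:260,310:420].mean())"
```

```text
t 8.65 tcp [ 0.3447 -0.2906  0.1399] yaz -164.1 F [-2.9  5.9 16.4] w 0.506 64.7 j [-0.87 -0.31  2.1   0.    1.35  2.  ]
d units [-0.0496  0.0024 -0.1202] yaw 0.0
[ 1.38129367  0.69339557 -0.07564561]
36.984825174825176
```

Contact with the slats (about 18 N) carries some downward friction. I'll swing about a fixed foot corner instead, so friction helps the lay-back.

Emit:
send_rows(increments=[{"dx":0.01,"dy":0,"dz":-0.005,"yaw":0,"claw":1},{"dx":0.02,"dy":0,"dz":-0.008,"yaw":0,"claw":1},{"dx":0.03,"dy":0,"dz":-0.01,"yaw":0,"claw":1},{"dx":0.038,"dy":0,"dz":-0.01,"yaw":0,"claw":1}])

```text
time: 9.2
tool_pos: [0.3483, -0.3061, 0.14]
tool_rot: [-0.002, 0.798, -0.602, -0.002]
contact_force: [-0.5, 4.7, 1.1]
gripper_width: 0.502
grasp_force: 63.2
```

```bash
python3 -c "
from h import *
go(.3366,-.267,.20,15.9)
b=avg('top',1);a=avg('scene',1)
f=lambda im,x,y,w,h,k:cv2.resize(im[y:y+h,x:x+w],None,fx=k,fy=k,interpolation=cv2.INTER_CUBIC)
cv2.imwrite('pics/m5.png',np.hstack([f(a,200,20,312,240,1.25),f(b,330,160,78,60,5)]))"
```

```text
t 9.2 tcp [ 0.3483 -0.3061  0.14  ] yaz -164.1 F [-0.5  4.7  1.1] w 0.502 63.2 j [-0.88 -0.27  2.07  0.    1.35  1.98]
d units [-0.0823  0.0009 -0.1195] yaw 0.0
```

View pics/m5.png

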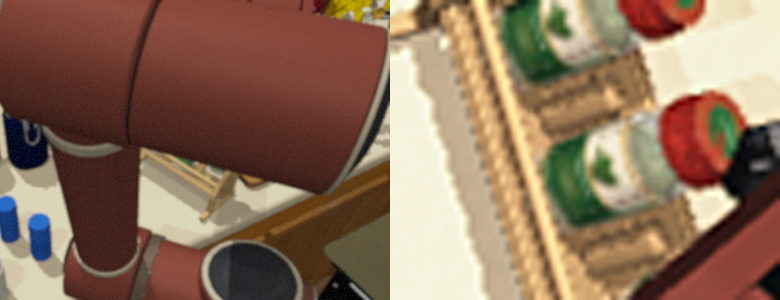

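The view is blocked (only neighbours visible, undisturbed), but the force dropped to about 5 N while the hand moved 16 mm, so the jar is turning in the pads. Continuing.

Emit:
send_rows(increments=[{"dx":0.011,"dy":0,"dz":0.001,"yaw":0,"claw":1},{"dx":0.022,"dy":0,"dz":0.003,"yaw":0,"claw":1},{"dx":0.032,"dy":0,"dz":0.007,"yaw":0,"claw":1},{"dx":0.032,"dy":0,"dz":0.007,"yaw":0,"claw":1}])

```text
time: 9.8
tool_pos: [0.3528, -0.3229, 0.137]
tool_rot: [-0.0, 0.798, -0.603, -0.001]
contact_force: [-0.9, 3.2, 1.7]
gripper_width: 0.501
grasp_force: 63.3
```

Emit:
send_rows(increments=[{"dx":0.01,"dy":0,"dz":0.003,"yaw":0,"claw":1},{"dx":0.018,"dy":0,"dz":0.006,"yaw":0,"claw":1},{"dx":0.018,"dy":0,"dz":0.006,"yaw":0,"claw":1}])

```text
time: 10.18
tool_pos: [0.3553, -0.3317, 0.134]
tool_rot: [-0.0, 0.798, -0.603, -0.0]
contact_force: [-0.7, 3.9, 0.6]
gripper_width: 0.503
grasp_force: 63.3
```

```bash
python3 -c "
from h import *
go(.3366,-.267,.20,15.9)"
```

```text
t 10.18 tcp [ 0.3553 -0.3317  0.134 ] yaz -164.1 F [-0.7  3.9  0.6] w 0.503 63.3 j [-0.9  -0.21  2.02  0.    1.32  1.96]
d units [-0.1348  0.0006 -0.1318] yaw -0.0
```

Emit:
send_rows(increments=[{"dx":0.006,"dy":0,"dz":0.003,"yaw":0,"claw":1},{"dx":0.012,"dy":0,"dz":0.006,"yaw":0,"claw":1},{"dx":0.012,"dy":0,"dz":0.006,"yaw":0,"claw":1}])

```text
time: 10.55
tool_pos: [0.3571, -0.3378, 0.1314]
tool_rot: [-0.0, 0.798, -0.603, 0.0]
contact_force: [-0.9, 4.5, 1.1]
gripper_width: 0.503
grasp_force: 63.4
```

```bash
python3 -c "
from h import *
go(.3366,-.267,.20,15.9)
b=avg('top',1);cv2.imwrite('pics/t6.png',b)"
```

```text
t 10.55 tcp [ 0.3571 -0.3378  0.1314] yaz -164.1 F [-0.9  4.5  1.1] w 0.503 63.4 j [-0.91 -0.19  2.01  0.    1.32  1.95]
d units [-0.1475  0.0006 -0.1373] yaw -0.0
```

Now laid back about 40°. I'll slide it down along the slats towards the shelf.

Emit:
send_rows(increments=[{"dx":-0.009,"dy":0,"dz":0.011,"yaw":0,"claw":1},{"dx":-0.018,"dy":0,"dz":0.022,"yaw":0,"claw":1},{"dx":-0.027,"dy":0,"dz":0.033,"yaw":0,"claw":1},{"dx":-0.031,"dy":0,"dz":0.037,"yaw":0,"claw":1},{"dx":-0.031,"dy":0,"dz":0.037,"yaw":0,"claw":1}])

```text
time: 11.22
tool_pos: [0.3536, -0.3244, 0.1149]
tool_rot: [0.001, 0.798, -0.602, 0.002]
contact_force: [-0.5, 2.4, 6.8]
gripper_width: 0.501
grasp_force: 63.9
```

Emit:
send_rows(increments=[{"dx":-0.005,"dy":0,"dz":0.006,"yaw":0,"claw":1},{"dx":-0.01,"dy":0,"dz":0.012,"yaw":0,"claw":1},{"dx":-0.01,"dy":0,"dz":0.012,"yaw":0,"claw":1}])

```text
time: 11.6
tool_pos: [0.352, -0.319, 0.1082]
tool_rot: [0.001, 0.798, -0.602, 0.002]
contact_force: [-0.1, 2.7, 5.4]
gripper_width: 0.506
grasp_force: 63.8
```

```bash
python3 -c "
from h import *
go(.3366,-.267,.20,15.9)"
```

```text
t 11.6 tcp [ 0.352  -0.319   0.1082] yaz -164.1 F [-0.1  2.7  5.4] w 0.506 63.8 j [-0.89 -0.21  2.07 -0.    1.27  1.97]
d units [-0.1079  0.0009 -0.184 ] yaw 0.0
```

Emit:
send_rows(increments=[{"dx":-0.004,"dy":0,"dz":0.005,"yaw":0,"claw":1},{"dx":-0.008,"dy":0,"dz":0.0095,"yaw":0,"claw":1},{"dx":-0.008,"dy":0,"dz":0.0095,"yaw":0,"claw":1}])

```text
time: 11.98
tool_pos: [0.3509, -0.3153, 0.1035]
tool_rot: [0.001, 0.798, -0.602, 0.002]
contact_force: [-0.9, 3.7, 5.7]
gripper_width: 0.511
grasp_force: 63.8
```

Emit:
send_rows(increments=[{"dx":-0.005,"dy":0,"dz":0.006,"yaw":0,"claw":1},{"dx":-0.005,"dy":0,"dz":0.006,"yaw":0,"claw":1}])

```text
time: 12.22
tool_pos: [0.3503, -0.3129, 0.1005]
tool_rot: [0.001, 0.798, -0.602, 0.002]
contact_force: [-0.2, 3.7, 5.4]
gripper_width: 0.503
grasp_force: 63.8
```

Emit:
send_rows(increments=[{"dx":-0.003,"dy":0,"dz":0.004,"yaw":0,"claw":1},{"dx":-0.003,"dy":0,"dz":0.004,"yaw":0,"claw":1}])

```text
time: 12.48
tool_pos: [0.3503, -0.3128, 0.0998]
tool_rot: [0.002, 0.798, -0.602, 0.003]
contact_force: [-0.3, 0.2, 8.5]
gripper_width: 0.504
grasp_force: 64.1
```

```bash
python3 -c "
from h import *
go(.3366,-.267,.20,15.9)"
```

```text
t 12.47 tcp [ 0.3503 -0.3128  0.0998] yaz -164.1 F [-0.3  0.2  8.5] w 0.504 64.1 j [-0.89 -0.21  2.09 -0.    1.26  1.98]
d units [-0.0942  0.0011 -0.2011] yaw 0.0
```

Emit:
send_rows(increments=[{"dx":-0.003,"dy":0,"dz":0.004,"yaw":0,"claw":1},{"dx":-0.003,"dy":0,"dz":0.004,"yaw":0,"claw":1}])

```text
time: 12.72
tool_pos: [0.3507, -0.3132, 0.0992]
tool_rot: [0.003, 0.798, -0.602, 0.005]
contact_force: [-0.1, -2.4, 9.9]
gripper_width: 0.506
grasp_force: 64.2
```

Emit:
send_rows(increments=[{"dx":-0.002,"dy":0,"dz":0.004,"yaw":0,"claw":1},{"dx":-0.002,"dy":0,"dz":0.004,"yaw":0,"claw":1}])

```text
time: 12.98
tool_pos: [0.3509, -0.3137, 0.0987]
tool_rot: [0.004, 0.798, -0.602, 0.007]
contact_force: [-1.1, -5.0, 14.9]
gripper_width: 0.503
grasp_force: 64.8
```

Force now follows the shelf normal, so the foot is on the shelf. I'll press it lightly back into the slats and ease the down-load.

Emit:
send_rows(increments=[{"dx":0.005,"dy":0,"dz":0.001,"yaw":0,"claw":1},{"dx":0.01,"dy":0,"dz":0.001,"yaw":0,"claw":1},{"dx":0.01,"dy":0,"dz":0.001,"yaw":0,"claw":1}])

```text
time: 13.35
tool_pos: [0.3516, -0.3153, 0.0971]
tool_rot: [0.001, 0.798, -0.602, 0.003]
contact_force: [-2.7, 6.4, 18.4]
gripper_width: 0.507
grasp_force: 65.2
```

```bash
python3 -c "
from h import *
go(.3366,-.267,.20,15.9);print(manip.state()['ft_torque'])
b=avg('top',1);cv2.imwrite('pics/t7.png',b)
cv2.imwrite('pics/m7.png',cv2.resize(b[150:250,320:430],None,fx=5,fy=5,interpolation=cv2.INTER_CUBIC))"
```

```text
t 13.35 tcp [ 0.3516 -0.3153  0.0971] yaz -164.1 F [-2.7  6.4 18.4] w 0.507 65.2 j [-0.89 -0.2   2.09 -0.    1.25  1.98]
d units [-0.0998  0.002  -0.2064] yaw 0.0
[ 1.36502872  0.65215669 -0.0062369 ]
```

View pics/m7.png

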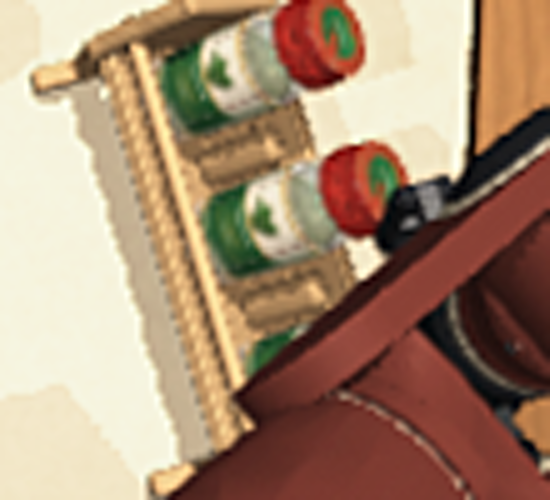

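The jar's green foot shows behind the rod at (275,350), in line with its neighbours. Pressed on both shelf and slats, so I'll ease off and open only partway, since the neighbour is close.

Emit:
send_rows(increments=[{"dx":-0.002,"dy":0,"dz":-0.003,"yaw":0,"claw":1},{"dx":-0.002,"dy":0,"dz":-0.003,"yaw":0,"claw":1},{"dx":-0.002,"dy":0,"dz":-0.003,"yaw":0,"claw":-0.15},{"dx":-0.002,"dy":0,"dz":-0.003,"yaw":0,"claw":-0.36},{"dx":-0.002,"dy":0,"dz":-0.003,"yaw":0,"claw":-0.36},{"dx":-0.002,"dy":0,"dz":-0.003,"yaw":0,"claw":-0.36}])

```text
time: 14.15
tool_pos: [0.3495, -0.3117, 0.0937]
tool_rot: [0.0, 0.798, -0.602, -0.0]
contact_force: [0.2, -0.4, -0.3]
gripper_width: 0.68
grasp_force: 0.0
```

Emit:
send_rows(increments=[{"dx":0,"dy":0,"dz":-0.03,"yaw":0,"claw":-0.36},{"dx":0,"dy":0,"dz":-0.08,"yaw":0,"claw":-0.36},{"dx":0,"dy":0,"dz":-0.18,"yaw":0,"claw":-0.36},{"dx":0,"dy":0,"dz":-0.3,"yaw":0,"claw":-0.36},{"dx":0,"dy":0,"dz":-0.34,"yaw":0,"claw":-0.36},{"dx":-0.2,"dy":-0.1,"dz":-0.34,"yaw":0,"claw":-0.36},{"dx":-0.5,"dy":-0.2,"dz":-0.34,"yaw":0,"claw":-0.36},{"dx":-0.7,"dy":-0.2,"dz":-0.34,"yaw":0,"claw":-0.36},{"dx":-0.7,"dy":-0.2,"dz":-0.34,"yaw":0,"claw":-0.36},{"dx":-0.7,"dy":-0.2,"dz":-0.34,"yaw":0,"claw":-0.36},{"dx":-0.7,"dy":-0.2,"dz":-0.34,"yaw":0,"claw":-0.36}])

```text
time: 15.52
tool_pos: [0.3491, 0.0542, 0.2642]
tool_rot: [-0.0, 0.798, -0.602, 0.0]
contact_force: [0.6, 0.5, -0.6]
gripper_width: 0.678
grasp_force: 0.0
```

```bash
python3 -c "
from h import *
b=avg('top',4);a=avg('scene',1);cv2.imwrite('pics/t8.png',b)
cv2.imwrite('pics/m8.png',cv2.resize(b[140:255,320:430],None,fx=5,fy=5,interpolation=cv2.INTER_CUBIC))"
```

```text
(no output)
```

View pics/m8.png

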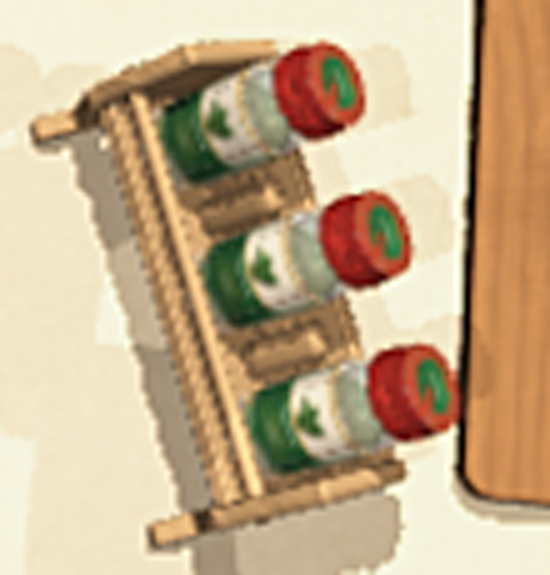

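The jar leans in line with its neighbours. The caps are at (340,85), (388,235) and (435,390), the leaves at (218,122), (263,268) and (310,418), and spacing and label facing match.

```bash
python3 -c "
from plant import manip
print(manip.job_done())"
```

```text
the job is handed in; nothing more can be done
None
```

The spice jar is back in the empty bay, leaning on the slats like its neighbours with its label to the front. I kept hold of it until its foot was on the shelf, and handed the job in at about 16 s.

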